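# Run a forming stroke on the jeweller's pedal press

## Task

Set the cover plate square into the die tray and press it down until it sits level and flush with the tray's rim, then slide the tray fully home under the ram, press the pedal right down to its stop and hold it there for a second. Let the pedal come up, then draw the tray all the way back out with the cover still seated. Do not press the pedal while the tray is anywhere but home, and leave the other things on the bench where they are.

Things in the scene. Friction and masses are not known exactly. Their poses are not given: they have to be found in the camera images.
- cover: Loose brass cover plate, 100 x 70 x 8 mm, with a grip rib 60 long x 20 wide x 24 mm high standing along the middle of its top (rib along the plate's long side). Origin: centre of the underside; x along the 100 mm side and the rib, z up. It starts lying askew on the rim of the die tray. About 0.3 kg.
- cover_rib (a point): Centre of the top of the cover's rib, 32 mm above the cover's underside; the press foot bears on it.
- tray_nest (a point): Centre of the floor of the die tray's recess, 20 mm above the bench; axes: x along the tray's sliding direction, into the press, y across, z up. The recess is 108 mm (x) by 78 mm (y), its rim 8 mm wide and 8 mm high.
- pad (a joint): Stiff 70 x 50 mm pad in the recess: 0 standing 5 mm above the recess floor (start), holding the cover up; 0.005 m pushed down level with the floor. Takes about 8 N besides the cover's weight and then stays down, the cover's plate flush with the rim.
- tray_fin (a point): Middle of the top edge of the tray's upright fin (12 mm thick along x, 60 mm wide along y, top 58 mm above the bench), 151 mm behind the recess centre on a low tail 20 mm above the bench; open gap of 83 mm between the fin and the tray. Push or pull the tray by it. Same axes as tray_nest.
- tray (a joint): Slide of the die tray: 0 drawn fully out towards the robot (start), 0.16 m fully home under the ram. About 3 N to move; it stays where it is left.
- press: Grey forming press, 360 x 190 mm bed, 250 mm high with its cylinder. Origin: under its middle, on the bench; x points into the press. The bed spans x = -0.20 to 0.16 m; the ram axis is at x = +0.110 m; the uprights (at y = +-82 mm) and the crosshead (bottom 140 mm above the bench) span x = 0.08 to 0.14 m, 190 mm wide.
- foot: Round sprung foot of the ram, 48 mm across; origin at the centre of its underside, 75 mm above the bench with the pedal up, it comes down 27 mm with the pedal.
- pedal (a joint): Hinge of the pedal: 0 up (it springs back by itself), 0.20 rad fully down on its stop; drives the ram. Takes about 5 N to start and 14 N at the stop, at pedal_pad.
- pedal_pad (a point): Point to press: on the pedal's rubber tread, 135 mm from the hinge, in the middle of its width; about 75 mm above the bench when up, 27 mm lower when down. The pedal is 85 mm wide and reaches 30 mm further to -x. Moves with the pedal; x points from the toe to the hinge when down.
- pedal_unit: Base of the pedal unit, 210 x 130 mm. Origin: centre of its underside on the bench; x points from the toe to the hinge end; hinge axis at x = 75 mm, 40 mm high. Press and pedal unit may change sides.
- jar: Low clear jar with white cap, 60 mm wide, 60 mm high, between press and pedal unit. Bystander; origin under its middle.
- block: Plain steel bench block, 80 x 80 x 25 mm, between press and pedal unit. Bystander; origin under its middle.
- mallet: Hammer lying at the left of the bench, 240 mm long. Bystander; origin under its middle.
- pick: Wood-handled pick lying at the right of the bench, 190 mm long. Bystander; origin under its middle.
Mind the look-alikes: they are no part of the job. Several things have the shape of the cover; the one meant has the colours described above.

How it is judged:
By the outcome, as a careful person would: the job done as asked, in the order asked, and still so for the second after the job is handed in, with the robot touching nothing.
It also fails if it takes over 72 s, if anything falls off the work surface, if the arm or the gripper's body presses on something with over 40 N, if the wrist force passes 120 N, or if a joint passes its speed limit or range.

## Robot

A 7-joint arm with a two-finger parallel gripper is mounted at the origin on the work surface. World frame = base frame: x ahead of the robot, y to its left, z up, the work surface at z = 0. Lengths are in m, angles in degrees, forces in N, time in s.
With the tool pointing down it reaches from about 0.4 to 0.9 m from the base axis. Payload 5.5 kg.
Tool frame: the origin (TCP) lies midway between the tips of the shut fingers; the grasp point (between the pads) lies 19 mm behind it (arm.grip_depth is the distance from the TCP to the grasp point, in m); z points along the fingers, y is the line along which they close (so a half turn about z gives the same grasp; the last joint's range is limited). The gripper opens to 85 mm and grips with 20 to 120 N. Pads are 22 mm wide; open, the fingers measure 114 mm over their backs; the gripper's body (76 mm by 85 mm) begins 54 mm behind the grasp point. The pads swing forward as they close: fully open they stand 13 mm farther back than shut.
Start: joints at [89.336, 28.699, -24.465, 88.831, 12.651, 65.22, -12.049], TCP at [0.176, -0.626, 0.231] pointing down, gripper open.
Joint ranges: [-164.97, 164.97], [-17.58, 116.51], [-87.97, 89.64], [11.32, 138.91], [-80.73, 260.73], [10.89, 115.49], [-147.41, 147.41]. Speed limits (degrees/s): [147.25, 147.25, 180, 180, 180, 180, 180].

## Interface

Orientations are given as a 3x3 rotation matrix whose columns are the frame's x, y, z axes.
In Python, from workcell import arm gives the robot as it stands.
- The arm moves only by the shell command python3 -m pendant 'ROWS' [FORCE]. ROWS is JSON, one flat list of numbers, 7 for each row, row after row: the shift along the tool's x, y, z in m, then the turn, a rotation vector about the tool's x, y, z in degrees, then the opening, from 0 (shut) to 1 (fully open). A call has 1 to 20 rows; each row is the pose to reach, as a shift and turn from the pose commanded when the call began, along the tool's axes at that moment; what a row does not reach only later rows make up. A row lasts 1/10 s, in which the tool goes at most 50 mm and 8.59 degrees, less where a joint would pass 70% of its speed; a pose out of reach is approached as far as the arm can. A call with a gripper value outside its range is refused whole. The fingers move at their own pace and stop on an object; FORCE is the grip in N (left out, the last holds). Time passes only in rows, so rows that repeat a pose let the fingers close. It gives the time, the measured TCP pose, the force, the opening and the grip force at its end, in the units of the state.
- arm.read_state(): the state, without advancing time (a new reading comes with each control period).
- arm.snapshot(name): name is "scene" or "side" or "wrist"; returns a dict with "frame" (420x560x3 uint8, red, green, blue), "intrinsics" (3x3 intrinsics, pixels), "T" (4x4, takes a point from camera to world coordinates). Camera axes: x right, y down, z forward; pixel columns grow to the right and rows downward; lengths in m; the calibration is good to about 2 mm. A picture is of the moment at which its call begins. There is no depth.
- arm.hand_in(): hands the job in; it is judged then, once.
Trained networks look in the newest picture that a camera, given by its name, has taken for a name from the list of things; names that differ only in an ending like _2 or _b are one class to them, and where a whole thing is asked for, a point or a joint stands for the part that bears it (a point fixed in the world has none). Each returns a list of dicts, best first, with "p" (0 to 1); they miss things now and then, are a little off and sometimes report something else, mostly with a low value. They report only what shows in the picture. A call takes as long as a camera call. They do not tell look-alikes from the thing itself.
- arm.silhouettes(camera, query): "pixels" (420x560 bool, what is visible of it) and "xy" ([column, row] in pixels, amid what is visible of it).
The state is a dict: "clock": time; "joints": joint angles; "joint_velocities": joint speeds; "tau": joint torques, N m; "tcp_pos": TCP position; "ee_rot": TCP orientation; "ft_force": force on the tool from outside, world axes, zero at the start; "torque": the same for the moment, N m; "width": finger opening in m; "finger_force": force on a finger pad.
Only numpy, scipy, OpenCV 4.12 (cv2) and the standard library are available. Lean on these libraries where they do the work, as an engineer would, in place of code of your own. Each camera call takes 0.05 s, during which the arm holds its last target. There are 200 camera calls.

## Working session

There is one attempt and no reset: what is moved stays moved. The work goes in short steps, Python scripts to look and compute and a shell command to move; the robot and the scene stay as the last step left them, time stands still between calls to the robot, and variables do not carry over. Pictures are saved under pics/ and viewed, at most 11 in all, crops included, and the job is handed in when it is done.

```bash
mkdir -p pics; ls; cat > h.py <<'E'
import numpy as np, cv2
from workcell import arm
def snap(c,name=None):
    s=arm.snapshot(c)
    if name: cv2.imwrite('pics/'+name,s['frame'][:,:,::-1])
    return s
def ray(s,px):
    d=np.linalg.inv(s['intrinsics'])@np.array([px[0],px[1],1.]); T=np.array(s['T'])
    return T[:3,3],T[:3,:3]@d
def at(s,px,z):
    o,d=ray(s,px); return o+d*(z-o[2])/d[2]
def proj(s,p):
    T=np.linalg.inv(np.array(s['T'])); q=T[:3,:3]@np.array(p)+T[:3,3]; q=s['intrinsics']@q; return q[:2]/q[2]
E
python3 - <<'E'
from h import *
np.set_printoptions(precision=3,suppress=True)
S={}
for c in ['scene','side']:
    s=S[c]=snap(c,c+'0.png'); print(c,np.array(s['T']))
    for q in ['cover','tray','press','foot','pedal','pedal_unit','jar','block','mallet','pick']:
        for r in arm.silhouettes(c,q)[:3]: print(q,round(r['p'],2),np.array(r['xy']),r['pixels'].sum(),at(s,r['xy'],0.03))
print(arm.read_state()['ee_rot'],arm.grip_depth)
E
```

```text
pics
scene [[-0.738  0.487 -0.467  1.162]
 [ 0.675  0.517 -0.527  0.723]
 [-0.016 -0.704 -0.71   1.076]
 [ 0.     0.     0.     1.   ]]
cover 0.96 [296.4 183.7] 488 [ 0.337 -0.118  0.03 ]
cover 0.88 [209.8 203.7] 571 [ 0.59  -0.232  0.03 ]
cover 0.86 [273.  152.2] 433 [ 0.283 -0.287  0.03 ]
tray 0.79 [228.5 193.7] 796 [ 0.521 -0.228  0.03 ]
tray 0.46 [389.4 365.3] 1411 [0.612 0.471 0.03 ]
press 0.85 [184.7 210.3] 7074 [ 0.662 -0.261  0.03 ]
press 0.61 [229.  274.1] 910 [0.715 0.018 0.03 ]
foot 0.25 [210.6 202.5] 555 [ 0.585 -0.235  0.03 ]
pedal 0.6 [317.3 291. ] 1917 [0.584 0.216 0.03 ]
pedal_unit 0.92 [311.8 299.6] 4271 [0.613 0.225 0.03 ]
jar 0.95 [293.8 227.1] 492 [0.472 0.012 0.03 ]
block 0.69 [228.9 273.9] 922 [0.715 0.018 0.03 ]
block 0.42 [313.1 300.1] 4141 [0.612 0.228 0.03 ]
mallet 0.64 [388.4 365.3] 1448 [0.614 0.47  0.03 ]
pick 0.65 [197.4 162.5] 206 [ 0.501 -0.418  0.03 ]
side [[-0.998 -0.045  0.051  0.447]
 [-0.067  0.778 -0.625  0.786]
 [-0.012 -0.627 -0.779  1.039]
 [ 0.     0.     0.     1.   ]]
cover 0.83 [358.5 193.4] 729 [ 0.32  -0.128  0.03 ]
cover 0.81 [263.4 165.9] 696 [ 0.583 -0.216  0.03 ]
cover 0.62 [380.6 155.3] 631 [ 0.254 -0.277  0.03 ]
tray 0.86 [282.2 165. ] 829 [ 0.53  -0.223  0.03 ]
press 0.72 [230.2 166.6] 7081 [ 0.675 -0.209  0.03 ]
press 0.5 [261.8 164.7] 713 [ 0.587 -0.221  0.03 ]
press 0.28 [286.7 168.6] 752 [ 0.517 -0.209  0.03 ]
foot 0.32 [240.2 302.8] 2369 [0.595 0.22  0.03 ]
pedal_unit 0.61 [234.2 312.7] 5174 [0.605 0.246 0.03 ]
jar 0.96 [297.9 232.5] 599 [0.475 0.012 0.03 ]
block 0.81 [205.4 235. ] 932 [0.705 0.034 0.03 ]
block 0.51 [298.1 231.5] 612 [0.474 0.009 0.03 ]
block 0.35 [229.2 165. ] 7089 [ 0.679 -0.215  0.03 ]
mallet 0.97 [222.7 414. ] 1030 [0.599 0.468 0.03 ]
pick 0.57 [304.1 114.9] 249 [ 0.478 -0.442  0.03 ]
[[ 0.962  0.271  0.   ]
 [ 0.271 -0.962  0.   ]
 [ 0.    -0.    -1.   ]] 0.0187
```

View pics/scene0.png

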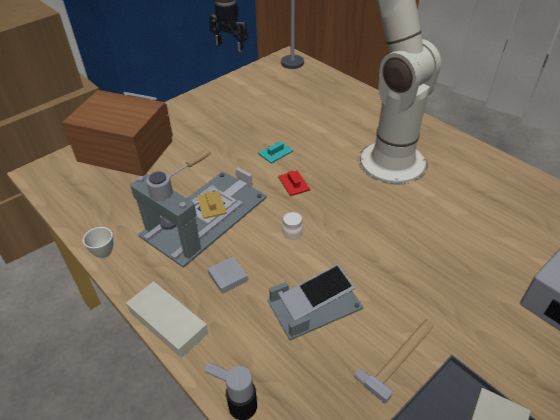

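View pics/side0.png

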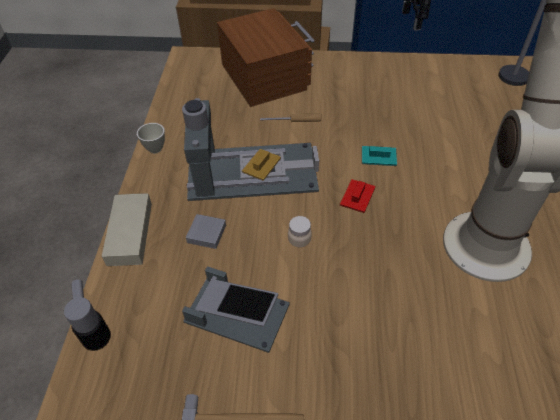

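```bash
python3 -m pendant '[0.366,-0.31,-0.13,0,0,0,1, 0.366,-0.31,-0.13,0,0,0,1, 0.366,-0.31,-0.13,0,0,0,1, 0.366,-0.31,-0.13,0,0,0,1, 0.366,-0.31,-0.13,0,0,0,1, 0.366,-0.31,-0.13,0,0,0,1, 0.366,-0.31,-0.13,0,0,0,1, 0.366,-0.31,-0.13,0,0,0,1, 0.366,-0.31,-0.13,0,0,0,1, 0.366,-0.31,-0.13,0,0,0,1, 0.366,-0.31,-0.13,0,0,0,1, 0.366,-0.31,-0.13,0,0,0,1, 0.366,-0.31,-0.13,0,0,0,1]'
python3 - <<'E'
from h import *
np.set_printoptions(precision=3,suppress=True)
s=snap('wrist','w0.png'); print(np.array(s['T']),s['intrinsics'])
for q in ['cover','tray','pedal']:
    for r in arm.silhouettes('wrist',q)[:3]:
        m=r['pixels'].astype(np.uint8); print(q,round(r['p'],2),np.array(r['xy']),m.sum(),at(s,r['xy'],0.03),cv2.minAreaRect(cv2.findNonZero(m)))
E
```

```text
clock: 2.4
tcp_pos: [0.4437, -0.2291, 0.3609]
ee_rot: [[0.963, 0.27, -0.001], [0.27, -0.963, -0.0], [-0.001, 0.0, -1.0]]
ft_force: [-1.4, -0.4, -0.1]
width: 0.085
finger_force: 0.0
[[ 0.269 -0.915 -0.301  0.52 ]
 [-0.963 -0.255 -0.084 -0.206]
 [-0.     0.313 -0.95   0.505]
 [ 0.     0.     0.     1.   ]] [[368.961   0.    282.061]
 [  0.    368.961 216.562]
 [  0.      0.      1.   ]]
cover 0.73 [297.5 289.8] 2915 [ 0.268 -0.3    0.03 ] ((297.9990234375, 291.6342468261719), (47.50513458251953, 65.6762924194336), 20.0715274810791)
cover 0.6 [311.4  41. ] 5523 [ 0.588 -0.223  0.03 ] ((312.0245056152344, 38.56414794921875), (92.08283233642578, 65.66814422607422), 42.51044845581055)
tray 0.96 [304.6  95.3] 5119 [ 0.528 -0.233  0.03 ] ((310.98291015625, 87.14505004882812), (81.90570831298828, 185.0181121826172), 6.709836959838867)
pedal 0.57 [310.   39.2] 5545 [ 0.589 -0.221  0.03 ] ((311.9706115722656, 38.3823356628418), (91.55076599121094, 66.39280700683594), 42.27368927001953)
```

View pics/w0.png

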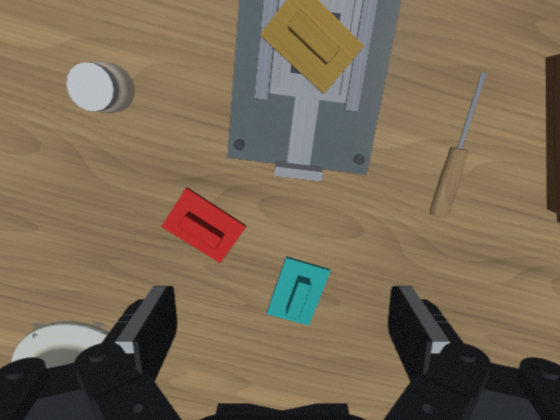

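```bash
python3 -m pendant '[0.1,0.02,0.02,0,0,0,1, 0.1,0.02,0.02,0,0,0,1, 0.1,0.02,0.02,0,0,0,1, 0.1,0.02,0.02,0,0,0,1]'
python3 - <<'E'
from h import *
np.set_printoptions(precision=3,suppress=True)
s=snap('wrist','w1.png'); print(np.array(s['T']))
for q in ['cover','tray']:
    for r in arm.silhouettes('wrist',q)[:3]:
        m=r['pixels'].astype(np.uint8); print(q,round(r['p'],2),np.array(r['xy']),m.sum(),at(s,r['xy'],0.03),cv2.boxPoints(cv2.minAreaRect(cv2.findNonZero(m))).tolist())
im=s['frame'][:,:,::-1]; c=im[20:260,160:460]; cv2.imwrite('pics/w1c.png',cv2.resize(c,(750,600),interpolation=cv2.INTER_CUBIC))
E
```

```text
clock: 3.0
tcp_pos: [0.5465, -0.2198, 0.3393]
ee_rot: [[0.962, 0.272, -0.002], [0.272, -0.962, 0.003], [-0.001, -0.004, -1.0]]
ft_force: [-1.1, 0.3, 0.3]
width: 0.0854
finger_force: 0.0
[[ 0.271 -0.914 -0.302  0.623]
 [-0.963 -0.259 -0.081 -0.197]
 [-0.004  0.313 -0.95   0.483]
 [ 0.     0.     0.     1.   ]]
cover 0.96 [197.3 294. ] 2637 [ 0.338 -0.154  0.03 ] [[152.74728393554688, 294.8375244140625], [176.75811767578125, 257.48736572265625], [235.18411254882812, 295.04693603515625], [211.17327880859375, 332.3970947265625]]
cover 0.59 [296.1 130. ] 5081 [ 0.589 -0.223  0.03 ] [[243.74127197265625, 124.35993957519531], [284.24713134765625, 78.45332336425781], [349.005859375, 135.59339904785156], [308.5, 181.50001525878906]]
cover 0.57 [285.5 353.8] 2534 [ 0.276 -0.299  0.03 ] [[255.02732849121094, 376.306884765625], [274.8485107421875, 319.8927001953125], [318.34393310546875, 335.17486572265625], [298.52276611328125, 391.58905029296875]]
tray 0.91 [291.3 176.4] 5767 [ 0.533 -0.233  0.03 ] [[243.6796112060547, 255.73281860351562], [267.24566650390625, 73.09620666503906], [347.33160400390625, 83.42990112304688], [323.76556396484375, 266.0665283203125]]
```

View pics/w1c.png

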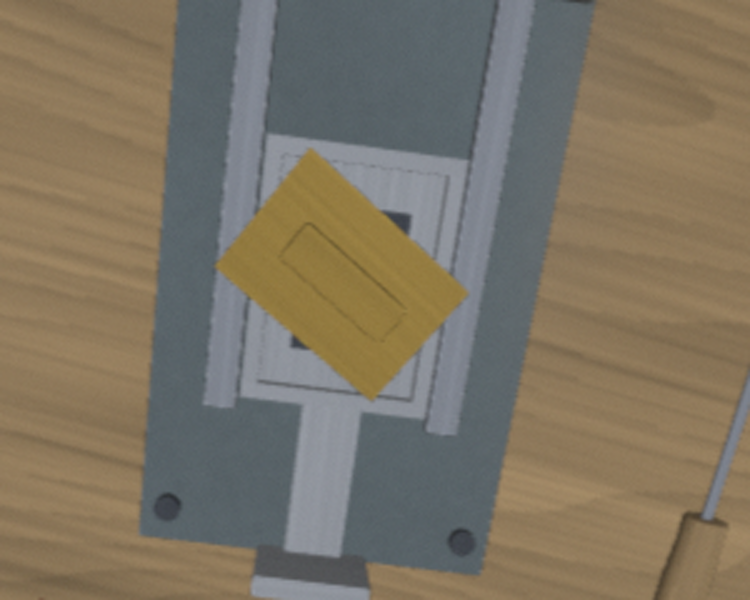

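```bash
python3 - <<'E'
from h import *
np.set_printoptions(precision=4,suppress=True)
s=snap('wrist')
f=lambda p,z: at(s,(p[0]/2.5+160,p[1]/2.5+20),z)[:2]
def quad(n,P,z):
    q=np.array([f(p,z) for p in P]); print(n,'c',q.mean(0),'sides',[round(np.linalg.norm(q[i]-q[i-1]),4) for i in range(4)],'yaws',[round(float(np.degrees(np.arctan2(*(q[i]-q[i-1])[::-1]))),1) for i in range(4)])
quad('tray',[(270,135),(468,160),(424,418),(242,397)],.028)
quad('plate',[(312,150),(468,292),(374,400),(217,268)],.036)
quad('rib',[(308,224),(405,308),(384,342),(280,260)],.060)
print('fin',f((311,588),.058)); a,b=f((167,507),.012),f((461,542),.012); print('holes',a,b,np.degrees(np.arctan2(*(b-a)[::-1])))
a,b=f((270,0),.028),f((236,405),.028);print(np.degrees(np.arctan2(*(a-b)[::-1])))
a,b=f((533,0),.028),f((457,434),.028);print(np.degrees(np.arctan2(*(a-b)[::-1])))
E
```

```text
tray c [ 0.5859 -0.2315] sides [np.float64(0.1246), np.float64(0.093), np.float64(0.1246), np.float64(0.093)] yaws [8.4, -81.1, -171.6, 98.9]
plate c [ 0.587  -0.2273] sides [np.float64(0.0693), np.float64(0.0984), np.float64(0.0686), np.float64(0.0994)] yaws [-24.9, -114.8, 155.9, 65.6]
rib c [ 0.5872 -0.2268] sides [np.float64(0.02), np.float64(0.0576), np.float64(0.018), np.float64(0.0602)] yaws [-23.3, -114.1, 165.0, 67.9]
fin [ 0.438  -0.2529]
holes [ 0.4434 -0.1704] [ 0.467  -0.3309] -81.64058706591115
9.5739498300381
8.849869582540066
```

```bash
python3 -m pendant '[0.037,0.018,0.15,0,0,-49.7,1, 0.037,0.018,0.15,0,0,-49.7,1, 0.037,0.018,0.15,0,0,-49.7,1, 0.037,0.018,0.2,0,0,-49.7,1, 0.037,0.018,0.22,0,0,-49.7,1, 0.037,0.018,0.23,0,0,-49.7,1, 0.037,0.018,0.25,0,0,-49.7,1, 0.037,0.018,0.27,0,0,-49.7,1, 0.037,0.018,0.285,0,0,-49.7,1, 0.037,0.018,0.295,0,0,-49.7,1, 0.037,0.018,0.3,0,0,-49.7,1, 0.037,0.018,0.3,0,0,-49.7,1]'
```

```text
clock: 4.4
tcp_pos: [0.5865, -0.2275, 0.0413]
ee_rot: [[0.416, 0.91, -0.0], [0.91, -0.416, -0.0], [-0.0, -0.0, -1.0]]
ft_force: [-0.2, -0.3, 0.7]
width: 0.0851
finger_force: 0.0
```

Position is good; close.

```bash
python3 -m pendant '[0,0,0.002,0,0,0,0, 0,0,0.002,0,0,0,0, 0,0,0.002,0,0,0,0, 0,0,0.002,0,0,0,0, 0,0,0.002,0,0,0,0, 0,0,0.002,0,0,0,0, 0,0,0.002,0,0,0,0, 0,0,0.002,0,0,0,0]' 60
```

```text
clock: 5.2
tcp_pos: [0.5873, -0.2274, 0.0399]
ee_rot: [[0.416, 0.91, 0.001], [0.91, -0.416, -0.0], [0.0, 0.001, -1.0]]
ft_force: [-0.0, 1.1, 4.9]
width: 0.0188
finger_force: 60.4
```

```bash
python3 -m pendant '[0,0,-0.01,0,0,0,0, 0,0,-0.03,0,0,0,0, -0.0042,0.0005,-0.03,0,0,8,0, -0.0042,0.0005,-0.03,0,0,16,0, -0.0042,0.0005,-0.03,0,0,24,0, -0.0042,0.0005,-0.03,0,0,32,0, -0.0042,0.0005,-0.03,0,0,40,0, -0.0042,0.0005,-0.03,0,0,48,0, -0.0042,0.0005,-0.03,0,0,56.7,0, -0.0042,0.0005,-0.03,0,0,56.7,0, -0.0042,0.0005,-0.03,0,0,56.7,0]'
python3 - <<'E'
from h import *
s=snap('wrist'); im=s['frame'][:,:,::-1].copy()
for z in (.028,):
  for c,a in (((.586,-.2315),8.7),):
    t=np.radians(a); R=np.array([[np.cos(t),-np.sin(t)],[np.sin(t),np.cos(t)]])
    print([proj(s,[*(np.array(c)+R@np.array(p)),z]).round().tolist() for p in ((.062,.047),(.062,-.047),(-.062,-.047),(-.062,.047))])
cv2.imwrite('pics/w2.png',im[:,:])
E
```

```text
clock: 6.3
tcp_pos: [0.5856, -0.2312, 0.0701]
ee_rot: [[0.988, 0.156, 0.0], [0.156, -0.988, -0.0], [0.0, 0.0, -1.0]]
ft_force: [-0.2, -1.2, -2.5]
width: 0.0186
finger_force: 59.5
[[191.0, 132.0], [381.0, 133.0], [363.0, 345.0], [206.0, 344.0]]
```

View pics/w2.png

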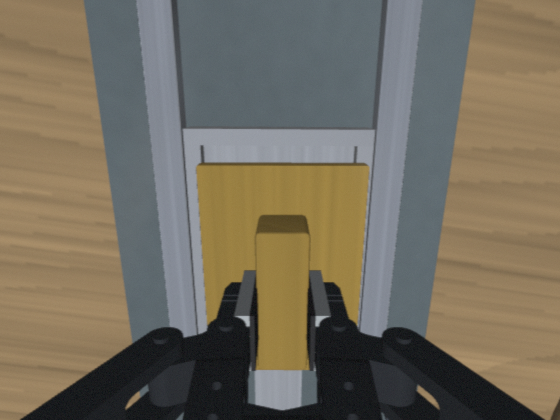

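```bash
python3 - <<'E'
from h import *
np.set_printoptions(precision=4,suppress=True)
s=snap('wrist'); st=arm.read_state(); R=np.array(st['ee_rot']); t=np.array(st['tcp_pos'])
for n,P,z in (('rim',[(184,129),(374,129)],.028),('plate',[(197,164),(368,164)],.067),('plate',[(197,164),(368,164)],.065),('rib',[(258,216),(307,216)],.091),):
    q=np.array([R.T@(at(s,p,z)-t) for p in P]); print(n,z,q[:,:2].tolist(), q.mean(0),q[1]-q[0])
E
```

```text
rim 0.028 [[0.06425385160688996, -0.04939871443605608], [0.06422048776831096, 0.04403024779003113]] [ 0.0642 -0.0027  0.0417] [-0.      0.0934 -0.    ]
plate 0.067 [[0.053858741704410455, -0.03522328269747678], [0.05383332937072841, 0.03318816562362171]] [ 0.0538 -0.001   0.0027] [-0.      0.0684 -0.    ]
plate 0.065 [[0.053504398548522, -0.03568644942453731], [0.05347864003610447, 0.03365693175111297]] [ 0.0535 -0.001   0.0047] [-0.      0.0693 -0.    ]
rib 0.091 [[0.03979903989313412, -0.009629550532170373], [0.03979227283318624, 0.007526347495907834]] [ 0.0398 -0.0011 -0.0213] [-0.      0.0172 -0.    ]
```

```bash
python3 -m pendant '[-0.001,-0.0017,0.01,0,0,0,0, -0.001,-0.0017,0.02,0,0,0,0, -0.001,-0.0017,0.026,0,0,0,0, -0.001,-0.0017,0.03,0,0,0,0, -0.001,-0.0017,0.033,0,0,0,0, -0.001,-0.0017,0.0345,0,0,0,0, -0.001,-0.0017,0.0345,0,0,0,0]'
python3 - <<'E'
from h import *
snap('wrist','w3.png')
E
```

```text
clock: 7.1
tcp_pos: [0.5844, -0.2294, 0.0351]
ee_rot: [[0.988, 0.152, 0.0], [0.152, -0.988, 0.0], [0.0, -0.0, -1.0]]
ft_force: [-1.3, 1.4, 0.4]
width: 0.019
finger_force: 59.9
```

View pics/w3.png

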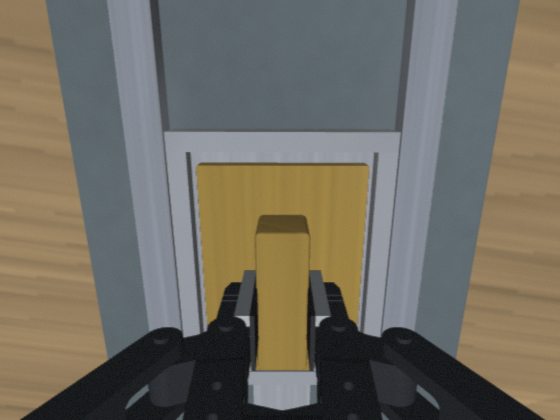

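```bash
python3 -m pendant '[0,0,0.002,0,0,0,0, 0,0,0.004,0,0,0,0, 0,0,0.006,0,0,0,0, 0,0,0.007,0,0,0,0, 0,0,0.007,0,0,0,0, 0,0,0.007,0,0,0,0]'
```

```text
clock: 7.75
tcp_pos: [0.5882, -0.2289, 0.0318]
ee_rot: [[0.988, 0.153, 0.007], [0.153, -0.988, -0.001], [0.007, 0.002, -1.0]]
ft_force: [-2.8, 4.5, 19.7]
width: 0.0185
finger_force: 62.4
```

```bash
python3 -m pendant '[0,0,0.008,0,0,0,0, 0,0,0.008,0,0,0,0, 0,0,0.003,0,0,0,1, 0,0,0.003,0,0,0,1, 0,0,0.003,0,0,0,1, 0,0,-0.05,0,0,0,1, 0,0,-0.1,0,0,0,1, 0,0,-0.15,0,0,0,1, 0,0,-0.15,0,0,0,1]'
python3 - <<'E'
from h import *
np.set_printoptions(precision=4,suppress=True)
s=snap('wrist'); im=s['frame'][:,:,::-1]
for q in ('cover','tray'):
  for r in arm.silhouettes('wrist',q)[:2]: print(q,r['p'],r['xy'],at(s,r['xy'],.03))
o=proj(s,[.586,-.2315,.028]).astype(int); print(o)
x,y=max(o[0]-125,0),max(o[1]-100,0); print(x,y); cv2.imwrite('pics/w4.png',cv2.resize(im[y:y+200,x:x+250],(750,600),interpolation=cv2.INTER_CUBIC))
E
```

```text
clock: 8.65
tcp_pos: [0.5882, -0.2311, 0.184]
ee_rot: [[0.988, 0.151, 0.01], [0.151, -0.988, -0.004], [0.009, 0.005, -1.0]]
ft_force: [0.2, -1.0, 0.2]
width: 0.0855
finger_force: 0.0
cover 0.79 [279.0, 176.3] [ 0.6058 -0.2255  0.03  ]
cover 0.67 [185.9, 402.0] [ 0.3633 -0.1667  0.03  ]
tray 0.84 [278.7, 247.2] [ 0.5437 -0.2345  0.03  ]
[282 199]
157 99
```

View pics/w4.png

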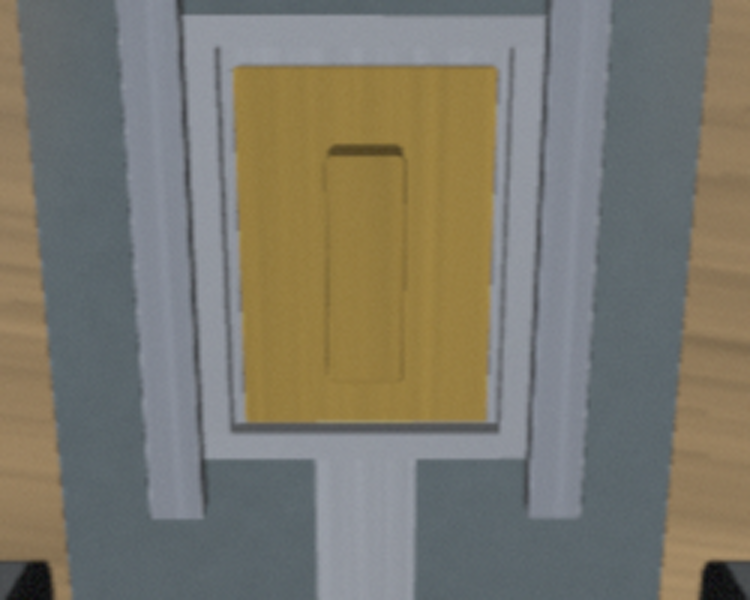

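```bash
python3 - <<'E'
from h import *
np.set_printoptions(precision=4,suppress=True)
s=snap('wrist'); st=arm.read_state(); R=np.array(st['ee_rot']); t=np.array(st['tcp_pos'])
for n,P,z in (('rim',[(182,15),(546,15),(527,460),(205,460)],.028),('plate',[(234,66),(498,66),(488,423),(246,423)],.028)):
    q=np.array([at(s,(p[0]/3+157,p[1]/3+99),z) for p in P]); c=q.mean(0);l=R.T@(c-t)
    print(n,c,l,[round(float(np.degrees(np.arctan2(*(q[i]-q[i-1])[1::-1]))),1) for i in range(4)],[round(np.linalg.norm(q[i]-q[i-1]),4) for i in range(4)])
    u=np.array([np.cos(np.radians(8.7)),np.sin(np.radians(8.7)),0]); print('fin',c-.151*u, 'nest start',R.T@(np.array([*(c-.151*u)[:2],.058])-t))
E
```

```text
rim [ 0.5949 -0.2246  0.028 ] [ 0.0134 -0.0033  0.1476] [8.6, -81.4, -171.2, 98.6] [np.float64(0.1224), np.float64(0.092), np.float64(0.1224), np.float64(0.0926)]
fin [ 0.4457 -0.2475  0.028 ] nest start [-0.1377 -0.0034  0.1181]
plate [ 0.5944 -0.2251  0.028 ] [ 0.0129 -0.003   0.1476] [8.3, -81.4, -171.0, 98.6] [np.float64(0.0984), np.float64(0.0677), np.float64(0.0984), np.float64(0.0688)]
fin [ 0.4452 -0.2479  0.028 ] nest start [-0.1382 -0.003   0.1181]
```

```bash
python3 -m pendant '[0.013,-0.003,0.04,0,0,0,0, 0.013,-0.003,0.08,0,0,0,0, 0.013,-0.003,0.1,0,0,0,0, 0.013,-0.003,0.115,0,0,0,0, 0.013,-0.003,0.121,0,0,0,0, 0.013,-0.003,0.127,0,0,0,0, 0.013,-0.003,0.13,0,0,0,0, 0.013,-0.003,0.133,0,0,0,0, 0.013,-0.003,0.136,0,0,0,0, 0.013,-0.003,0.138,0,0,0,0, 0.013,-0.003,0.138,0,0,0,0]'
```

```text
clock: 9.95
tcp_pos: [0.6085, -0.2243, 0.0519]
ee_rot: [[0.988, 0.154, 0.022], [0.154, -0.988, -0.005], [0.021, 0.008, -1.0]]
ft_force: [-2.5, 5.2, 46.1]
width: -0.0
finger_force: 23.1
```

```bash
python3 -m pendant '[0,0,-0.03,0,0,0,0, 0,0,-0.06,0,0,0,0, -0.05,0,-0.06,0,0,0,0, -0.1,0,-0.06,0,0,0,0, -0.15,0,-0.06,0,0,0,0, -0.195,0,-0.06,0,0,0,0, -0.195,0,-0.03,0,0,0,0, -0.195,0,0,0,0,0,0, -0.195,0,0.01,0,0,0,0, -0.195,0,0.01,0,0,0,0, -0.195,0,0.01,0,0,0,0]'
python3 - <<'E'
from h import *
np.set_printoptions(precision=4,suppress=True)
s=snap('wrist','w5.png'); st=arm.read_state(); R=np.array(st['ee_rot']); t=np.array(st['tcp_pos'])
n=np.array([.586,-.2315]); u=np.array([np.cos(np.radians(8.7)),np.sin(np.radians(8.7))]); v=np.array([-u[1],u[0]])
d=t[:2]-(n-.151*u); print('tcp rel fin start',d@u,d@v,np.degrees(np.arctan2(R[1,0],R[0,0])))
E
```

```text
clock: 11.05
tcp_pos: [0.4051, -0.2544, 0.0307]
ee_rot: [[0.988, 0.153, 0.001], [0.153, -0.988, -0.0], [0.001, 0.001, -1.0]]
ft_force: [0.5, 0.6, 0.1]
width: -0.0
finger_force: 0.0
tcp rel fin start -0.031078804206029723 0.004477079805564167 8.802008592609987
```

View pics/w5.png

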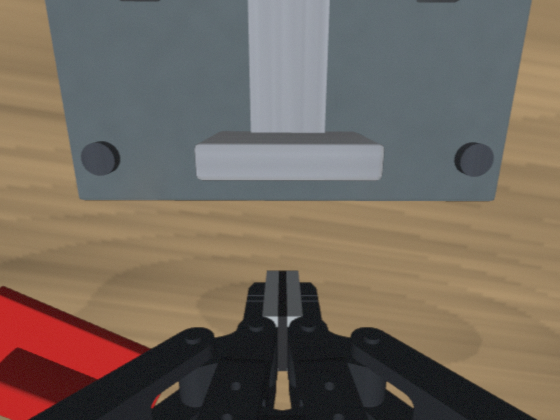

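```bash
python3 -m pendant '[0.015,0.002,-0.003,0,0,0,0, 0.03,0.002,-0.003,0,0,0,0, 0.045,0.002,-0.003,0,0,0,0, 0.06,0.002,-0.003,0,0,0,0, 0.075,0.002,-0.003,0,0,0,0, 0.09,0.002,-0.003,0,0,0,0, 0.105,0.002,-0.003,0,0,0,0, 0.12,0.002,-0.003,0,0,0,0, 0.135,0.002,-0.003,0,0,0,0, 0.148,0.002,-0.003,0,0,0,0, 0.158,0.002,-0.003,0,0,0,0, 0.166,0.002,-0.003,0,0,0,0, 0.172,0.002,-0.003,0,0,0,0, 0.176,0.002,-0.003,0,0,0,0, 0.18,0.002,-0.003,0,0,0,0, 0.183,0.002,-0.003,0,0,0,0, 0.183,0.002,-0.003,0,0,0,0]'
cat > rel.py <<'E'
from h import *
st=arm.read_state(); R=np.array(st['ee_rot']); t=np.array(st['tcp_pos'])
n=np.array([.586,-.2315]); u=np.array([np.cos(np.radians(8.7)),np.sin(np.radians(8.7))]); v=np.array([-u[1],u[0]])
d=t[:2]-(n-.151*u); print('tcp rel fin start',d@u,d@v,'F along',np.array(st['ft_force'])[:2]@u)
E
python3 rel.py
```

```text
clock: 12.8
tcp_pos: [0.5796, -0.2294, 0.0324]
ee_rot: [[0.989, 0.151, -0.011], [0.151, -0.989, -0.001], [-0.011, -0.001, -1.0]]
ft_force: [-16.0, -1.2, 12.7]
width: -0.0001
finger_force: 8.0
tcp rel fin start 0.14498191226839838 0.0030173894353326854 F along -16.021531574384483
```

```bash
python3 -m pendant '[-0.015,0,0,0,0,0,0, -0.025,0,-0.02,0,0,0,0, -0.025,0,-0.07,0,0,0,0, -0.025,0,-0.12,0,0,0,0, -0.025,0,-0.17,0,0,0,0, 0.02,-0.08,-0.26,0,0,0,0, 0.05,-0.13,-0.27,0,0,0,0, 0.08,-0.43,-0.27,0,0,0,0, 0.08,-0.43,-0.27,0,0,0,0, 0.08,-0.43,-0.27,0,0,0,0, 0.08,-0.43,-0.27,0,0,0,0, 0.08,-0.43,-0.27,0,0,0,0, 0.08,-0.43,-0.27,0,0,0,0, 0.08,-0.43,-0.27,0,0,0,0, 0.08,-0.43,-0.27,0,0,0,0]'
python3 - <<'E'
from h import *
np.set_printoptions(precision=4,suppress=True)
s=snap('wrist','w6.png')
for r in arm.silhouettes('wrist','pedal')[:2]: print(r['p'],r['xy'],at(s,r['xy'],.07))
s=snap('scene')
for r in arm.silhouettes('scene','cover')[:3]: print(r['p'],r['xy'],at(s,r['xy'],.03))
n=np.array([.586,-.2315]); u=np.array([np.cos(np.radians(8.7)),np.sin(np.radians(8.7))]); print(n+.16*u)
E
```

```text
clock: 14.3
tcp_pos: [0.5969, 0.2172, 0.3042]
ee_rot: [[0.987, 0.161, 0.001], [0.161, -0.987, 0.006], [0.002, -0.006, -1.0]]
ft_force: [-0.5, 0.4, 0.1]
width: -0.0003
finger_force: 0.0
0.68 [272.4, 171.3] [0.6005 0.2305 0.07  ]
0.22 [274.8, 153.9] [0.6187 0.2308 0.07  ]
0.95 [274.1, 151.1] [ 0.2765 -0.2887  0.03  ]
0.7 [290.1, 181.5] [ 0.3439 -0.139   0.03  ]
0.63 [168.0, 235.3] [ 0.755 -0.21   0.03 ]
[ 0.7442 -0.2073]
```

View pics/w6.png

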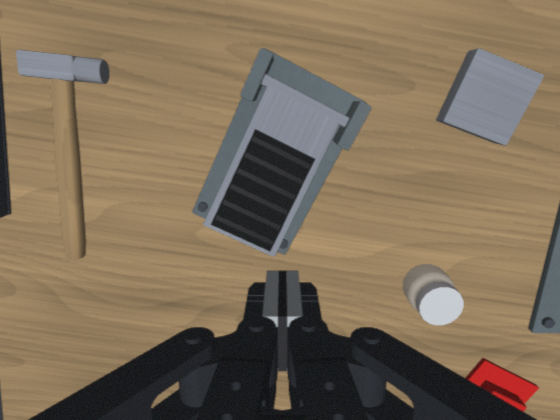

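```bash
python3 - <<'E'
from h import *
np.set_printoptions(precision=4,suppress=True)
s=snap('wrist'); st=arm.read_state(); R=np.array(st['ee_rot']); t=np.array(st['tcp_pos'])
a,b=at(s,(206,225),.082),at(s,(275,254),.082); m=(a+b)/2; h=at(s,(306,101),.048); ear=(at(s,(256,77),.05)+at(s,(355,124),.05))/2
d=(h-m)[:2]; L=np.linalg.norm(d); print('w',np.linalg.norm(a-b),'toe',m,'L',L,'yaw',np.degrees(np.arctan2(d[1],d[0])),'edge yaw',np.degrees(np.arctan2(*(a-b)[1::-1]))-90,'ear',ear,np.linalg.norm(ear-m))
p=np.array([*(m[:2]+.030*d/L),.075]); print('pad',p,'tool',R.T@(p-t))
E
```

```text
w 0.07934185486483397 toe [0.5268 0.2437 0.082 ] L 0.1558944278476247 yaw -17.207664404419816 edge yaw -15.846669416162257 ear [0.6759 0.1973 0.05  ] 0.15935477748890764
pad [0.5555 0.2348 0.075 ] tool [-0.0388 -0.0335  0.2275]
```

```bash
python3 -m pendant '[-0.039,-0.034,0.04,0,0,0,0, -0.039,-0.034,0.09,0,0,0,0, -0.039,-0.034,0.14,0,0,0,0, -0.039,-0.034,0.18,0,0,0,0, -0.039,-0.034,0.205,0,0,0,0, -0.039,-0.034,0.218,0,0,0,0, -0.039,-0.034,0.225,0,0,0,0, -0.039,-0.034,0.23,0,0,0,0, -0.039,-0.034,0.235,0,0,0,0, -0.039,-0.034,0.24,0,0,0,0, -0.039,-0.034,0.245,0,0,0,0, -0.039,-0.034,0.25,0,0,0,0, -0.039,-0.034,0.254,0,0,0,0, -0.039,-0.034,0.257,0,0,0,0, -0.039,-0.034,0.259,0,0,0,0, -0.039,-0.034,0.259,0,0,0,0]'
```

```text
clock: 16.15
tcp_pos: [0.5543, 0.2373, 0.0474]
ee_rot: [[0.988, 0.153, 0.0], [0.153, -0.988, -0.001], [0.0, 0.001, -1.0]]
ft_force: [-12.3, -4.1, 33.1]
width: -0.0002
finger_force: 16.4
```

```bash
python3 -m pendant '[0,0,0,0,0,0,0, 0,0,0,0,0,0,0, 0,0,0,0,0,0,0, 0,0,0,0,0,0,0, 0,0,0,0,0,0,0, 0,0,0,0,0,0,0, 0,0,0,0,0,0,0, 0,0,0,0,0,0,0, 0,0,0,0,0,0,0, 0,0,0,0,0,0,0, 0,0,0,0,0,0,0, 0,0,0,0,0,0,0, 0,0,0,0,0,0,0, 0,0,0,0,0,0,0]'
```

```text
clock: 17.55
tcp_pos: [0.5544, 0.2373, 0.0474]
ee_rot: [[0.988, 0.153, 0.001], [0.153, -0.988, -0.001], [0.001, 0.001, -1.0]]
ft_force: [-13.4, -4.2, 32.0]
width: 0.0
finger_force: 16.4
```

```bash
python3 -m pendant '[0,0,-0.005,0,0,0,0, 0,0,-0.012,0,0,0,0, 0,0,-0.022,0,0,0,0, 0,0,-0.035,0,0,0,0, 0,0,-0.08,0,0,0,0, 0,0,-0.13,0,0,0,0, 0,0,-0.18,0,0,0,0, -0.032,0.467,-0.2,0,0,-8,0.5, -0.032,0.467,-0.2,0,0,-16,1, -0.032,0.467,-0.2,0,0,-24,1, -0.032,0.467,-0.2,0,0,-32,1, -0.032,0.467,-0.2,0,0,-40,1, -0.032,0.467,-0.2,0,0,-48,1, -0.032,0.467,-0.2,0,0,-56,1, -0.032,0.467,-0.2,0,0,-64,1, -0.032,0.467,-0.2,0,0,-72,1, -0.032,0.467,-0.2,0,0,-80,1, -0.032,0.467,-0.2,0,0,-90,1, -0.032,0.467,-0.2,0,0,-90,1, -0.032,0.467,-0.2,0,0,-90,1]'
python3 rel.py; python3 - <<'E'
from h import *
s=snap('wrist','w7.png')
print([proj(s,p).round() for p in ([.5949,-.2301,.058],[.7442,-.2073,.028])])
E
```

```text
clock: 19.55
tcp_pos: [0.5941, -0.2296, 0.2437]
ee_rot: [[-0.15, 0.989, -0.0], [0.989, 0.15, 0.001], [0.001, -0.0, -1.0]]
ft_force: [0.6, -0.1, -0.1]
width: 0.0854
finger_force: 0.0
tcp rel fin start 0.1592774769008255 0.0006148164542286415 F along 0.5714100988407229
[array([283., 189.]), array([435., 182.])]
```

View pics/w7.png

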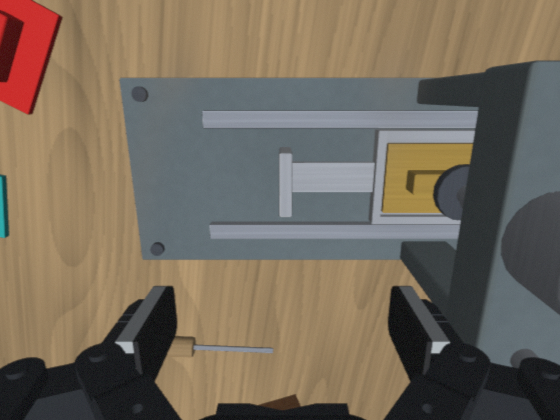

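```bash
python3 -m pendant '[0,0.001,0.05,0,0,0,1, 0,0.001,0.1,0,0,0,1, 0,0.001,0.14,0,0,0,1, 0,0.001,0.17,0,0,0,1, 0,0.001,0.19,0,0,0,1, 0,0.001,0.202,0,0,0,1, 0,0.001,0.208,0,0,0,1, 0,0.001,0.208,0,0,0,1, 0,0.001,0.208,0,0,0,0, 0,0.001,0.208,0,0,0,0, 0,0.001,0.208,0,0,0,0, 0,0.001,0.208,0,0,0,0, 0,0.001,0.208,0,0,0,0, 0,0.001,0.208,0,0,0,0, 0,0.001,0.208,0,0,0,0, 0,0.001,0.208,0,0,0,0]' 30; python3 rel.py
```

```text
clock: 21.2
tcp_pos: [0.5959, -0.2303, 0.0363]
ee_rot: [[-0.152, 0.988, 0.001], [0.988, 0.152, -0.0], [-0.0, 0.001, -1.0]]
ft_force: [-0.3, 0.6, 4.1]
width: 0.0111
finger_force: 33.0
tcp rel fin start 0.16093312943785548 -0.0002658536576710252 F along -0.2153645321358529
```

```bash
python3 -m pendant '[0,-0.005,0,0,0,0,0, 0,-0.015,0,0,0,0,0, 0,-0.027,0,0,0,0,0, 0,-0.039,0,0,0,0,0, 0,-0.051,0,0,0,0,0, 0,-0.063,0,0,0,0,0, 0,-0.075,0,0,0,0,0, 0,-0.087,0,0,0,0,0, 0,-0.099,0,0,0,0,0, 0,-0.111,0,0,0,0,0, 0,-0.123,0,0,0,0,0, 0,-0.135,0,0,0,0,0, 0,-0.145,0,0,0,0,0, 0,-0.152,0,0,0,0,0, 0,-0.157,0,0,0,0,0, 0,-0.161,0,0,0,0,0, 0,-0.164,0,0,0,0,0, 0,-0.165,0,0,0,0,0]'; python3 rel.py
```

```text
clock: 23.0
tcp_pos: [0.4388, -0.2541, 0.0364]
ee_rot: [[-0.154, 0.988, 0.015], [0.988, 0.154, 0.003], [0.0, 0.015, -1.0]]
ft_force: [25.0, 1.1, -21.1]
width: 0.0112
finger_force: 31.8
tcp rel fin start 0.0020615707106386195 -3.1293413933535126e-05 F along 24.845994495782886
```

```bash
python3 -m pendant '[0,0.001,0,0,0,0,1, 0,0.001,0,0,0,0,1, 0,0.001,0,0,0,0,1, 0,0.001,0,0,0,0,1, 0,0.001,-0.03,0,0,0,1, 0,0.001,-0.08,0,0,0,1, 0,0.05,-0.13,0,0,0,1, 0,0.1,-0.18,0,0,0,1, 0,0.1,-0.2,0,0,0,1, 0,0.1,-0.2,0,0,0,1]'
python3 - <<'E'
from h import *
s=snap('wrist','w8.png')
print([proj(s,p).round() for p in ([.4367,-.2543,.058],[.586,-.2315,.028])])
E
```

```text
clock: 24.0
tcp_pos: [0.5364, -0.2387, 0.2415]
ee_rot: [[-0.154, 0.988, 0.009], [0.988, 0.154, -0.002], [-0.003, 0.009, -1.0]]
ft_force: [0.3, -0.1, 0.5]
width: 0.0854
finger_force: 0.0
[array([170., 189.]), array([331., 182.])]
```

View pics/w8.png

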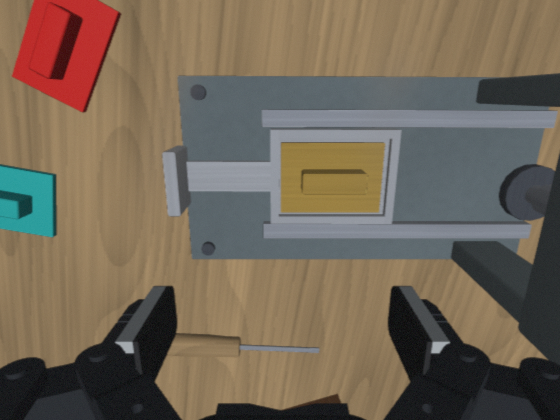

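The fin top is at (171,183), where I predicted it for the drawn-out tray. The cover is centred in the recess at about (332,178), square and flush, and nothing is being touched.

```bash
python3 -c "
from workcell import arm
print(arm.hand_in())"
```

```text
the job is handed in; nothing more can be done
None
```

The job is handed in at about 24 s: the cover sits square and flush, the tray went home, the pedal was held on its stop for about 1.4 s, and the tray is back fully out with the cover still seated; pressing the cover down had crept the tray about 1 cm forward and peaked at 46 N through the fingertips.

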